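# Clear the pin trimmer and hold its guard at the index

## Robot

A 6-joint arm with a two-finger parallel gripper is mounted at the origin on the work surface. World frame = base frame: x ahead of the robot, y to its left, z up, the work surface at z = 0. Lengths are in m, angles in rad, forces in N, time in s.
With the tool pointing down it reaches from about 0.35 to 0.975 m from the base axis. Payload 17.4 kg.
Tool frame: the origin (TCP) lies midway between the tips of the shut fingers; the grasp point (between the pads) lies 19 mm behind it; z points along the fingers, y is the line along which they close (so a half turn about z gives the same grasp; the last joint's range is limited). The gripper opens to 85 mm and grips with 20 to 120 N. Pads are 22 mm wide; open, the fingers measure 114 mm over their backs; the gripper's body (76 mm by 85 mm) begins 54 mm behind the grasp point. The pads swing forward as they close: fully open they stand 13 mm farther back than shut.
Start: joints at [-1.317, 0.116, 1.442, -0, 1.584, -0.038], TCP at [0.194, -0.646, 0.231] pointing down, gripper open.
Joint ranges: [-2.83, 2.83], [-0.83, 2.19], [0.07, 2.5], [-1.14, 4.28], [0.01, 3], [-2.97, 2.97]. Speed limits (rad/s): [1.89, 1.89, 2.22, 3.14, 3.14, 3.14].

## Interface

Orientations are given as a 3x3 rotation matrix whose columns are the frame's x, y, z axes.
In Python, from rig import robot gives the robot as it stands.
- The arm moves only by the shell command python3 -m jog 'ROWS' [FORCE]. ROWS is JSON, a list that holds one entry, the list of rows, each a list of 7 numbers: the shift along the tool's x, y, z normalised to -1 to 1, where 1 is 0.4 m, then the turn, a rotation vector about the tool's x, y, z normalised to -1 to 1, where 1 is 60 degrees, then the opening, from 0 (shut) to 1 (fully open). In form: [[[x, y, z, ax, ay, az, jaw], ...]]. A call has 1 to 20 rows; each row shifts and turns the commanded pose from where the row before left it, along the tool's axes as they then stand; what a row does not reach is not made up. A row lasts 1/10 s, in which the tool goes at most 50 mm and 8.59 degrees, less where a joint would pass 70% of its speed; a pose out of reach is approached as far as the arm can. A call with a number of a shift or a turn outside -1 to 1 is refused whole. A call with a gripper value outside its range is refused whole. The fingers move at their own pace and stop on an object; FORCE is the grip in N (left out, the last holds). Time passes only in rows, so rows that do not move let the fingers close. It gives the time, the measured TCP pose, the force, the opening and the grip force at its end, in the units of the state.
- robot.state(): the state, without advancing time (a new reading comes with each control period).
- robot.capture(name): name is "scene" or "top" or "wrist"; returns the picture (420x560x3 uint8, blue, green, red); there is no depth.
- robot.calibration(name): a dict with "fx", "fy", "cx", "cy" (pixels), "D" ([k1, k2, p1, p2, k3] as OpenCV has them; the pictures are not rectified), "R" (3x3) and "t" (3): a world point X has camera coordinates R X + t. Camera axes: x right, y down, z forward; pixel columns grow to the right and rows downward; lengths in m; the calibration is good to about 2 mm. A picture is of the moment at which its call begins: read the wrist's pose just before it. calibration takes no time and is no camera call; for the wrist camera it gives the pose at the moment of the call.
- robot.sign_off(): hands the job in; it is judged then, once.
The state is a dict: "t": time; "joint_pos": joint angles; "dq": joint speeds; "joint_torque": joint torques, N m; "tool_pos": TCP position; "tool_rot": TCP orientation; "ft_force": force on the tool from outside, world axes, zero at the start; "moment": the same for the moment, N m; "opening": opening from 0.0 (shut) to 1.0 (fully open); "finger_force": force on a finger pad.
Only numpy, scipy, OpenCV 4.12 (cv2) and the standard library are available. Lean on these libraries where they do the work, as an engineer would, in place of code of your own. Each camera call takes 0.05 s, during which the arm holds its last target. There are 200 camera calls.

## Task

First clear the pin trimmer's catch tray: set the two finished transformers down in the black tote, standing on their pins, without dropping them. Then lift the trimmer's hinged guard until the pointer on its side lines up with the index block on the quadrant plate, and finish while holding it there with the gripper, still and steady, so that the fitter can inspect the cutter. Leave the index block, the tote and everything else on the bench where they are.

Things in the scene. Friction and masses are not known exactly. Their poses are not given: they have to be found in the camera images.
- trimmer: Grey bench pin trimmer, fixed. Origin on the bench; x from its front (robot side) to its back, y to its left, z up. Deck box x -120 to 200, y -110 to 110, 80 high; cheeks at both sides to 125; motor housing at the back (x 110 to 200) to 180; infeed slide on the left to y 195. A chute (x -65 to 5, 66 high falling to 25) on its right (-y) leads to the catch tray.
- tray (a point): Centre of the floor (top face) of the steel catch tray at the trimmer's right side, fixed to it: outside 220 along the trimmer's x, 240 along its y, walls 3 thick, 22 high above the bench, floor 3 thick.
- guard: Hinged guard on the trimmer: aluminium frame 203 x 216 x 12 with clear window, shut and level over the cutter. Origin on the hinge line (along y), at trimmer x 100, z 135; shut, its axes are the trimmer's and it lies along -x. Opens upward, front edge rising, turning about +y (0 shut, stop 1.35 rad). 0.4 to 0.85 kg; free hinge, falls shut when let go.
- guard_handle (a point): Middle of the guard's bow handle: a round bar, 12 diameter, along y (the hinge direction), 110 between its two posts, at guard x -175, y 0, z 46. Clear gap of 36 under the bar. The bar can turn between gripping fingers as the guard swings, so that the gripper may keep pointing down.
- guard_pointer (a point): Tip of the small dark pointer blade on the guard's right (-y) edge, at guard x -85, y -117, z 0. It sweeps just inside the arc of the quadrant plate.
- quadrant (a point): Centre of the quadrant plate, on the hinge line: an upright aluminium arc with graduations at the trimmer's right side, radius 88 to 106, 4 thick, from 0.2 to 1.35 rad above level, fixed.
- index: Dark steel block clamped on the quadrant arc, 30 along the radius x 16 along the arc x 16 thick, thumb screw outside. Origin at the quadrant's centre; its axes are those the guard has when the pointer is in line with the block (guard x parallel to index x). The set angle differs each time: 0.55 to 0.95 rad open.
- index_block (a point): Centre of the index block, 101 from the hinge line.
- transformer_a: Finished transformer standing on its pins in the catch tray, nearer the trimmer. Origin: centre of its underside (pin ends). Steel core 44 (x) x 20 (y) at 10 to 38 above the origin, amber winding 28 x 32 around it, black base 42 x 34 at 4 to 10. 38 high, 0.14 kg. Grip across the core ends (44, along x) or the winding (32, along y, at 13 to 31).
- transformer_b: The second, identical transformer, in the catch tray farther from the trimmer.
- tote: Black plastic tote at the robot's right, loose on the bench, 0.8 kg. Origin: centre of its underside. Outside 300 (x) x 200 (y) x 65 high, with a rim lip 7 wider; walls and floor 4 thick, so its floor is at z 4.
- brush: Bystander: wooden swarf brush, 150 x 16, 16 high, lying along the tray in the front strip of the catch tray.
- spool: Bystander: solder spool, 66 diameter, 54 high, behind the tray.
- flux: Bystander: white plastic bottle, 44 diameter, 100 high, at the back.
- driver: Bystander: screwdriver, 170 long, lying near the robot.
- tweezers: Bystander: steel tweezers, 120 long, lying on top of the trimmer's motor housing.
- scrap_cup: Bystander: steel cup, 70 diameter, 60 high, left of the trimmer.

How it is judged:
By the outcome, as a careful person would: the job done as asked, in the order asked, and still so for the second after the job is handed in, while the arm keeps its last pose, push and grip.
It also fails if it takes over 72 s, if anything falls off the work surface, if the arm or the gripper's body presses on something with over 40 N, if the wrist force passes 120 N, or if a joint passes its speed limit or range.

## Working session

There is one attempt and no reset: what is moved stays moved. The work goes in short steps, Python scripts to look and compute and a shell command to move; the robot and the scene stay as the last step left them, time stands still between calls to the robot, and variables do not carry over. Pictures are saved under pics/ and viewed, at most 10 in all, crops included, and the job is handed in when it is done.

```bash
mkdir -p pics; ls; python3 - <<'E'
from rig import robot
import cv2
for n in ("scene","top"):
    cv2.imwrite(f"pics/{n}0.png",robot.capture(n))
    c=robot.calibration(n); print(n,c)
s=robot.state(); print(s)
E
```

```text
pics
scene {'fx': 462.07342515380276, 'fy': 462.07342515380276, 'cx': 271.7983422671192, 'cy': 205.56011225215659, 'D': array([-0.16186141,  0.        ,  0.        ,  0.        ,  0.        ]), 'R': array([[ 0.62602433,  0.77979335, -0.00398333],
       [ 0.61004563, -0.49291854, -0.62038346],
       [-0.48573436,  0.38594513, -0.78428853]]), 't': array([-0.3627945 , -0.23077633,  1.56030775])}
top {'fx': 435.4883349436914, 'fy': 435.4883349436914, 'cx': 274.487747102349, 'cy': 206.16114169365295, 'D': array([-0.03576769,  0.        ,  0.        ,  0.        ,  0.        ]), 'R': array([[ 0.0026127 , -0.99999428, -0.0021483 ],
       [-0.98498109, -0.00220257, -0.17264821],
       [ 0.17264249,  0.00256712, -0.98498121]]), 't': array([0.03046827, 0.56328566, 1.11949043])}
{'t': 0.1, 'joint_pos': array([-1.31677443e+00,  1.16469290e-01,  1.44218170e+00,  2.90685607e-05,
        1.58397998e+00, -3.78014140e-02]), 'dq': array([ 0.00103802, -0.00223743, -0.00326678, -0.0011797 ,  0.00146614,
       -0.00016548]), 'joint_torque': array([ 3.82970335e-03, -7.33669209e+01, -6.33791542e+01,  3.93324711e-06,
        5.28817414e-03, -4.34361411e-06]), 'tool_pos': array([ 0.19415622, -0.64631121,  0.23062532]), 'tool_rot': array([[ 9.57720805e-01,  2.87699159e-01, -2.32794145e-04],
       [ 2.87699245e-01, -9.57720272e-01,  1.01229969e-03],
       [ 6.82860962e-05, -1.03647517e-03, -9.99999461e-01]]), 'ft_force': array([-0.1947056 , -0.82419707, -0.0991431 ]), 'moment': array([ 0.02429809, -0.02869227,  0.03997578]), 'finger_force': 0.0, 'opening': 0.9962631443563753}
```

View pics/scene0.png

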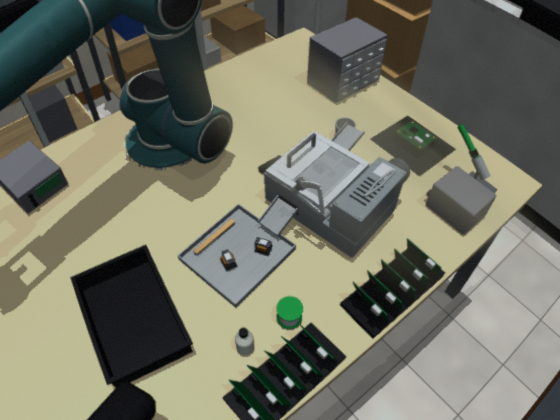

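View pics/top0.png

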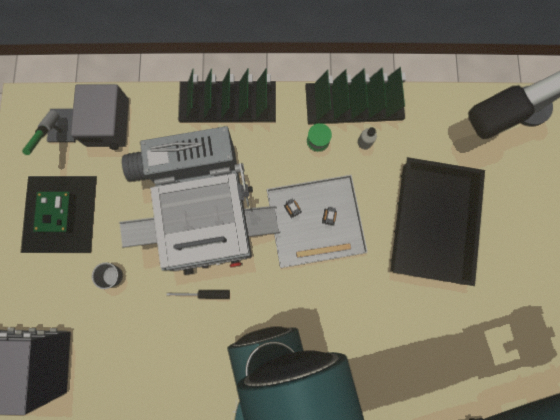

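The scene view shows the trimmer with its guard shut and the tray with two transformers, plus the tote to the right. In the top view the transformers are at about (293,208) and (330,216). The tote corners are (406,158), (484,165), (474,284) and (391,274), and the handle bar runs from (178,243) to (226,240).

```bash
cat > h.py <<'E'
from rig import robot
import cv2, numpy as np
def cal(n):
    c=robot.calibration(n); K=np.array([[c['fx'],0,c['cx']],[0,c['fy'],c['cy']],[0,0,1]])
    return K,np.array(c['D']),np.array(c['R']),np.array(c['t'])
def ray(c,px):
    K,D,R,t=c
    u=cv2.undistortPoints(np.array(px,float).reshape(-1,1,2),K,D).reshape(-1,2)
    return -R.T@t, np.c_[u,np.ones(len(u))]@R
def onz(c,px,z):
    o,d=ray(c,px); return o+d*((z-o[2])/d[:,2])[:,None]
def proj(c,X):
    K,D,R,t=c
    return cv2.projectPoints(np.array(X,float).reshape(-1,3),cv2.Rodrigues(R)[0],t,K,D)[0].reshape(-1,2)
def tri(c1,p1,c2,p2):
    o1,d1=ray(c1,p1);o2,d2=ray(c2,p2);d1,d2=d1[0],d2[0]
    s=np.linalg.lstsq(np.c_[d1,-d2],o2-o1,rcond=None)[0]
    a,b=o1+s[0]*d1,o2+s[1]*d2
    return (a+b)/2,np.linalg.norm(a-b)
def plan(dw,s=None):
    "world shift -> tool-axes shift normalised"
    s=s or robot.state(); return (np.array(s['tool_rot']).T@np.array(dw))/0.4
E
python3 - <<'E'
from h import *
np.set_printoptions(precision=4,suppress=True)
c=cal("top")
print("tray",onz(c,[(268,190),(352,178),(365,254),(282,266)],.022),onz(c,[(268,190),(352,178),(365,254),(282,266)],.022).mean(0))
q=onz(c,[(406,158),(484,165),(474,284),(391,274)],.065);print("tote",q,q.mean(0))
print("tf",onz(c,[(293,208),(330,216)],.036))
print("handle",onz(c,[(178,243),(226,240)],.184))
print("wristcam",cal("wrist"), "top cam pos",ray(c,[(1,1)])[0])
E
```

```text
tray [[ 0.6133  0.05    0.022 ]
 [ 0.6479 -0.1834  0.022 ]
 [ 0.4374 -0.2127  0.022 ]
 [ 0.405   0.0113  0.022 ]] [ 0.5259 -0.0837  0.022 ]
tote [[ 0.6936 -0.3238  0.065 ]
 [ 0.675  -0.5361  0.065 ]
 [ 0.3573 -0.4845  0.065 ]
 [ 0.3832 -0.2696  0.065 ]] [ 0.5273 -0.4035  0.065 ]
tf [[ 0.5605 -0.0183  0.036 ]
 [ 0.5388 -0.1183  0.036 ]]
handle [[0.4515 0.257  0.184 ]
 [0.4589 0.1447 0.184 ]]
wristcam (array([[359.5809,   0.    , 282.0477],
       [  0.    , 359.5809, 211.1129],
       [  0.    ,   0.    ,   1.    ]]), array([-0.0574,  0.    ,  0.    ,  0.    ,  0.    ]), array([[ 0.2876, -0.9578, -0.0005],
       [-0.9163, -0.2753,  0.2907],
       [-0.2786, -0.0832, -0.9568]]), array([-0.6737, -0.0379,  0.3787])) top cam pos [0.3615 0.0288 1.2   ]
```

```bash
python3 -m jog '[[[0.05,-0.05,0,0,0,0,1],[0.08,-0.08,0,0,0,0,1],[0.085,-0.085,0,0,0,0,1],[0.085,-0.085,0,0,0,0,1],[0.085,-0.085,0,0,0,0,1],[0.085,-0.085,0,0,0,0,1],[0.085,-0.085,0,0,0,0,1],[0.085,-0.085,0,0,0,0,1],[0.085,-0.085,0,0,0,0,1],[0.085,-0.085,0,0,0,0,1],[0.085,-0.085,0,0,0,0,1],[0.085,-0.085,0,0,0,0,1],[0.08,-0.08,0,0,0,0,1],[0.06,-0.06,0,0,0,0,1],[0.03,-0.03,0,0,0,0,1],[0,0,0,0,0,0,1],[0,0,0,0,0,0,1]]]' 
python3 - <<'E'
from h import *
import pickle
np.set_printoptions(precision=4,suppress=True)
im=robot.capture("wrist");c=cal("wrist");pickle.dump(c,open("w1.pkl","wb"))
cv2.imwrite("pics/w1.png",im)
s=robot.state();print(s['tool_pos'],s['tool_rot'][:,0],s['t'])
E
```

```text
t: 1.8
tool_pos: [0.5022, -0.0737, 0.231]
tool_rot: [[0.958, 0.288, -0.001], [0.288, -0.958, -0.0], [-0.001, -0.0, -1.0]]
ft_force: [0.3, -0.4, -0.0]
opening: 1.001
finger_force: 0.0
[ 0.5021 -0.0741  0.2312] [ 0.9578  0.2875 -0.0004] 1.85
```

View pics/w1.png

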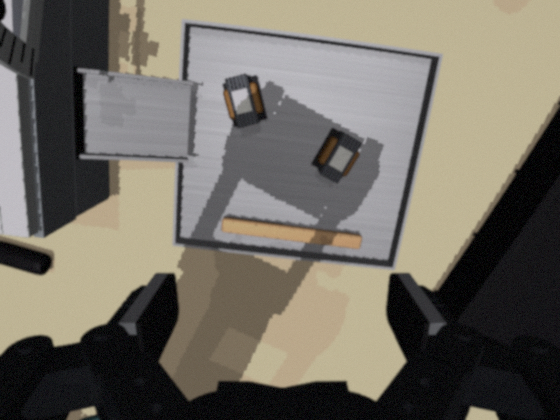

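```bash
python3 - <<'E'
import cv2
im=cv2.imread("pics/w1.png")[60:195,210:380]
cv2.imwrite("pics/w1c.png",cv2.resize(im,None,fx=4.4,fy=4.4,interpolation=cv2.INTER_CUBIC))
E
```

```text
(no output)
```

View pics/w1c.png

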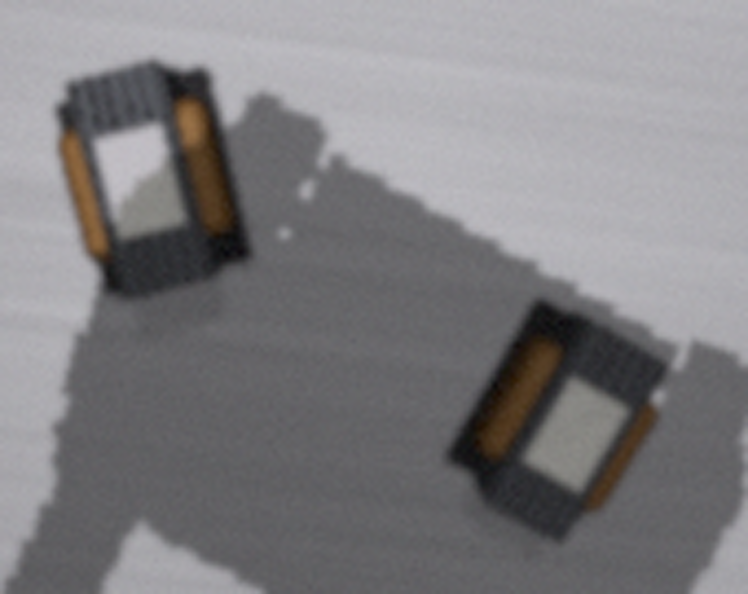

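Crop: label of transformer a has corners (95,140), (163,124), (187,232), (118,244). Label of transformer b has (575,378), (630,405), (583,495), (524,464).

```bash
python3 - <<'E'
from h import *
import pickle
np.set_printoptions(precision=4,suppress=True)
c=pickle.load(open("w1.pkl","rb"))
for L in ([(95,140),(163,124),(187,232),(118,244)],[(575,378),(630,405),(583,495),(524,464)]):
    p=np.array(L,float)/4.4-.4+[210,60]
    w=onz(c,p,.038); ax=(w[0]+w[1]-w[2]-w[3])/2; print(w.mean(0),"len",np.linalg.norm(ax),"yaw deg",np.degrees(np.arctan2(ax[1],ax[0])))
w=onz(c,[(183,21),(440,54),(394,267),(175,243)],.022);print("tray",w,w.mean(0))
for i,j in((2,1),(3,0),(1,0),(2,3)): 
    e=w[j]-w[i];print(np.linalg.norm(e),np.degrees(np.arctan2(e[1],e[0])))
s=robot.state();print(np.degrees(np.arctan2(s['tool_rot'][1,0],s['tool_rot'][0,0])))
c=cal("top")
E
```

```text
[ 0.5626 -0.0171  0.038 ] len 0.021342662656488088 yaw deg 28.05528987565042
[ 0.5398 -0.1195  0.038 ] len 0.021133465450101967 yaw deg -10.349549372541823
tray [[ 0.6152  0.0534  0.022 ]
 [ 0.6567 -0.1787  0.022 ]
 [ 0.4444 -0.2169  0.022 ]
 [ 0.4039  0.0153  0.022 ]] [ 0.5301 -0.0817  0.022 ]
0.21577772198862646 10.192467833113826
0.2147430376328631 10.216804687686116
0.2358173185719947 100.13540094511889
0.23572940657141273 99.88388577011774
16.7075561138454
```

```bash
python3 -m jog '[[[0.0925,-0.046,0,0,0,0,0.72],[0.0925,-0.046,0,0,0,0,0.72],[0,0,0.02,0,0,-0.14,0.72],[0,0,0.02,0,0,-0.14,0.72],[0,0,0.02,0,0,-0.14,0.72],[0,0,0.02,0,0,-0.14,0.72],[0,0,0.02,0,0,-0.14,0.72],[0,0,0.02,0,0,-0.14,0.72],[0,0,0.02,0,0,-0.14,0.72],[0,0,0.02,0,0,-0.14,0.72],[0,0,0.02,0,0,-0.14,0.72],[0,0,0.02,0,0,-0.14,0.72],[0,0,0.02,0,0,-0.14,0.72],[0,0,0.02,0,0,-0.14,0.72],[0,0,0,0,0,-0.01,0.72],[0,0,0,0,0,0,0.72]]]' 40
python3 - <<'E'
from h import *
np.set_printoptions(precision=4,suppress=True)
im=robot.capture("wrist");c=cal("wrist");cv2.imwrite("pics/w2.png",im)
s=robot.state();print(s['joint_pos'],np.degrees(np.arctan2(s['tool_rot'][1,0],s['tool_rot'][0,0])))
T=np.array([.5626,-.0171]);print(proj(c,[[*T,.038]]))
E
```

```text
t: 3.45
tool_pos: [0.5625, -0.0179, 0.1356]
tool_rot: [[-0.467, 0.884, -0.0], [0.884, 0.467, -0.0], [-0.0, -0.0, -1.0]]
ft_force: [-0.2, 0.3, 0.0]
opening: 0.72
finger_force: 0.0
[-0.0768 -0.0867  1.8023 -0.      1.4255 -0.5626] 117.83521577027952
[[282.4596 213.0599]]
```

View pics/w2.png

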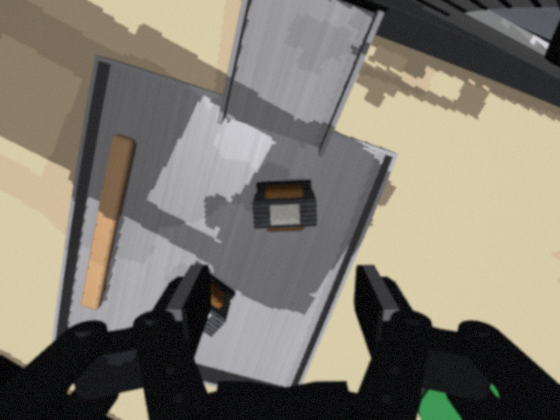

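Label a is at (285,213) against a predicted (282,213), and the fingers are lined up with the core ends. Descending and gripping.

```bash
python3 -m jog '[[[0,0.004,0.08,0,0,0,0.72],[0,0,0.1,0,0,0,0.72],[0,0,0.07,0,0,0,0.72],[0,0,0.04,0,0,0,0.72],[0,0,0.02,0,0,0,0.72],[0,0,0.004,0,0,0,0.72],[0,0,0,0,0,0,0.72],[0,0,0,0,0,0,0.3],[0,0,0,0,0,0,0.3],[0,0,0,0,0,0,0.3],[0,0,0,0,0,0,0.3],[0,0,0,0,0,0,0.3],[0,0,0,0,0,0,0.3]]]' 40
```

```text
t: 4.8
tool_pos: [0.5649, -0.0164, 0.0113]
tool_rot: [[-0.471, 0.882, 0.002], [0.882, 0.471, -0.0], [-0.001, 0.002, -1.0]]
ft_force: [-1.3, 0.3, 5.4]
opening: 0.508
finger_force: 40.6
```

```bash
python3 -m jog '[[[0,0,-0.03,0,0,0,0.3],[0,0,-0.08,0,0,0,0.3],[0,0,-0.1,0,0,0,0.3],[0,0,-0.07,0,0,0,0.3],[0,0,-0.02,0,0,0,0.3],[-0.04,-0.018,0,0,0,0,0.3],[-0.08,-0.036,0,0,0,0,0.3],[-0.1,-0.0445,0,0,0,0,0.3],[-0.1,-0.0445,0,0,0,0,0.3],[-0.1,-0.0445,0,0,0,0,0.3],[-0.1,-0.0445,0,0,0,0,0.3],[-0.1,-0.0445,0,0,0,0,0.3],[-0.1,-0.0445,0,0,0,0,0.3],[-0.1,-0.0445,0,0,0,0,0.3],[-0.06,-0.026,0,0,0,0,0.3],[-0.033,-0.0145,0,0,0,0,0.3],[0,0,0,0,0,0,0.3],[0,0,0,0,0,0,0.3]]]'
python3 - <<'E'
from h import *
im=robot.capture("wrist");cv2.imwrite("pics/w3.png",im);print(robot.calibration("wrist")['R'].tolist(),robot.calibration("wrist")['t'])
E
```

```text
t: 6.6
tool_pos: [0.593, -0.414, 0.1295]
tool_rot: [[-0.471, 0.882, -0.0], [0.882, 0.471, 0.001], [0.001, -0.0, -1.0]]
ft_force: [0.4, -0.1, -1.7]
opening: 0.508
finger_force: 41.2
[[0.8816826111012892, 0.4718421710121843, -0.0008596139385454826], [0.4517989937904528, -0.8437018449815038, 0.2899049257683329], [0.13606411169573357, -0.255992504635032, -0.957055063765474]] [-0.32756439 -0.62423245  0.09554659]
```

View pics/w3.png

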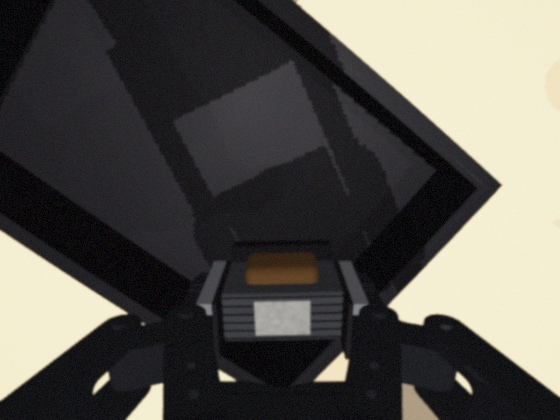

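Transformer a sits upright in the grip (label at (282,318)) over the tote interior, with a tote corner at (500,185). Lowering it.

```bash
python3 -m jog '[[[0,0,0.05,0,0,0,0.3],[0,0,0.09,0,0,0,0.3],[0,0,0.08,0,0,0,0.3],[0,0,0.04,0,0,0,0.3],[0,0,0.02,0,0,0,0.3],[0,0,0.008,0,0,0,0.3],[0,0,0.003,0,0,0,0.3],[0,0,0,0,0,0,0.3]]]'
```

```text
t: 7.45
tool_pos: [0.5935, -0.4152, 0.0147]
tool_rot: [[-0.471, 0.882, 0.001], [0.882, 0.471, -0.001], [-0.002, 0.001, -1.0]]
ft_force: [-0.1, -0.5, -1.0]
opening: 0.51
finger_force: 41.1
```

```bash
python3 -m jog '[[[0,0,0.002,0,0,0,0.3],[0,0,0.002,0,0,0,0.3],[0,0,0,0,0,0,0.3],[0,0,0,0,0,0,0.3]]]'
```

```text
t: 7.85
tool_pos: [0.5932, -0.4151, 0.0123]
tool_rot: [[-0.471, 0.882, 0.001], [0.882, 0.471, -0.001], [-0.001, 0.0, -1.0]]
ft_force: [0.0, 0.8, 3.5]
opening: 0.508
finger_force: 41.6
```

```bash
python3 -m jog '[[[0,0,0,0,0,0,0.65],[0,0,0,0,0,0,0.72],[0,0,0,0,0,0,0.72],[0,0,-0.03,0,0,0,0.72],[0,0,-0.08,0,0,0,0.72],[0,0,-0.1,0,0,0,0.72],[0,0,-0.08,0,0,0,0.72],[0.05,0.016,-0.01,0,0,0,0.72],[0.1,0.032,0,0,0,0,0.72],[0.11,0.035,0,0,0,0,0.72],[0.11,0.036,0,0,0,0,0.72],[0.11,0.036,0,0,0,0,0.72],[0.11,0.036,0,0,0,0,0.72],[0.085,0.027,0,0,0,0,0.72],[0.04,0.012,0,0,0,0.128,0.72],[0,0,0,0,0,0.128,0.72],[0,0,0,0,0,0.128,0.72],[0,0,0,0,0,0.128,0.72],[0,0,0,0,0,0.128,0.72],[0,0,0,0,0,0,0.72]]]'
python3 - <<'E'
from h import *
np.set_printoptions(precision=4,suppress=True)
im=robot.capture("wrist");c=cal("wrist");cv2.imwrite("pics/w4.png",im)
p=proj(c,[[.5398,-.1195,.038]]);print(p)
# label: bright, inside core outline near prediction
hsv=cv2.cvtColor(im,cv2.COLOR_BGR2HSV); x,y=p[0].astype(int)
m=(cv2.inRange(hsv,(0,90,40),(25,255,255))); m2=m[y-70:y+70,x-70:x+70]
n,l,st,ce=cv2.connectedComponentsWithStats(m2)
for i in range(1,n):
    if st[i,4]>20: print("amber",st[i],ce[i]+[x-70,y-70])
E
```

```text
t: 9.85
tool_pos: [0.5394, -0.1193, 0.1326]
tool_rot: [[0.181, 0.984, 0.001], [0.984, -0.181, -0.0], [-0.0, 0.001, -1.0]]
ft_force: [0.3, -1.2, 0.7]
opening: 0.717
finger_force: 0.0
[[283.5426 215.0791]]
amber [ 51  40  41  14 473] [284.4271 191.5391]
amber [ 54  82  34   4 100] [283.26 228.35]
```

View pics/w4.png

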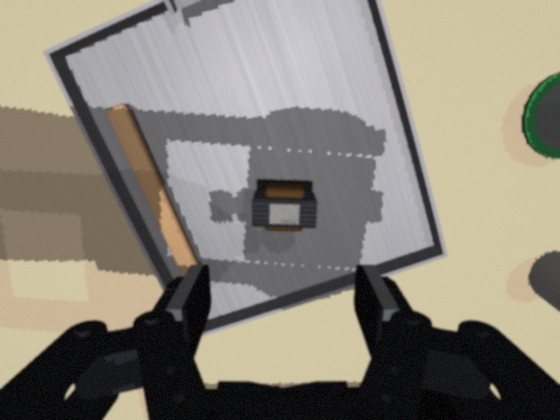

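Transformer b is centred at (285,213) and square to the fingers, with the brush clear at about (175,213).

```bash
python3 -m jog '[[[0,0.002,0.08,0,0,0,0.72],[0,0,0.1,0,0,0,0.72],[0,0,0.065,0,0,0,0.72],[0,0,0.04,0,0,0,0.72],[0,0,0.018,0,0,0,0.72],[0,0,0.003,0,0,0,0.72],[0,0,0,0,0,0,0.72],[0,0,0,0,0,0,0.3],[0,0,0,0,0,0,0.3],[0,0,0,0,0,0,0.3],[0,0,0,0,0,0,0.3],[0,0,0,0,0,0,0.3],[0,0,0,0,0,0,0.3]]]' 40
```

```text
t: 11.2
tool_pos: [0.5408, -0.1197, 0.0108]
tool_rot: [[0.178, 0.984, 0.002], [0.984, -0.178, -0.0], [-0.0, 0.002, -1.0]]
ft_force: [-1.9, -0.0, 6.4]
opening: 0.513
finger_force: 40.5
```

```bash
python3 -m jog '[[[0,0,-0.03,0,0,0,0.3],[0,0,-0.08,0,0,0,0.3],[0,0,-0.1,0,0,0,0.3],[0,0,-0.07,0,0,0,0.3],[0,0,-0.02,0,0,0,0.3],[-0.04,-0.004,0,0,0,0,0.3],[-0.08,-0.008,0,0,0,0,0.3],[-0.1,-0.01,0,0,0,0,0.3],[-0.1,-0.01,0,0,0,0,0.3],[-0.1,-0.01,0,0,0,0,0.3],[-0.1,-0.01,0,0,0,0,0.3],[-0.1,-0.01,0,0,0,0,0.3],[-0.06,-0.006,0,0,0,0,0.3],[-0.024,-0.003,0,0,0,0,0.3],[0,0,0,0,0,0,0.3]]]'
python3 -m jog '[[[0,0,0.05,0,0,0,0.3],[0,0,0.09,0,0,0,0.3],[0,0,0.08,0,0,0,0.3],[0,0,0.04,0,0,0,0.3],[0,0,0.02,0,0,0,0.3],[0,0,0.008,0,0,0,0.3],[0,0,0.003,0,0,0,0.3],[0,0,0.001,0,0,0,0.3],[0,0,0,0,0,0,0.3],[0,0,0,0,0,0,0.3]]]'
```

```text
t: 12.7
tool_pos: [0.4608, -0.3922, 0.1278]
tool_rot: [[0.18, 0.984, -0.002], [0.984, -0.18, 0.001], [0.001, -0.002, -1.0]]
ft_force: [0.3, 0.3, -1.5]
opening: 0.509
finger_force: 41.3
t: 13.7
tool_pos: [0.4621, -0.3917, 0.0132]
tool_rot: [[0.179, 0.984, 0.001], [0.984, -0.179, -0.001], [-0.0, 0.001, -1.0]]
ft_force: [0.5, 0.1, -1.8]
opening: 0.511
finger_force: 41.3
```

```bash
python3 -m jog '[[[0,0,0.002,0,0,0,0.3],[0,0,0.002,0,0,0,0.3],[0,0,0,0,0,0,0.3],[0,0,0,0,0,0,0.3]]]'
```

```text
t: 14.1
tool_pos: [0.4621, -0.3917, 0.0118]
tool_rot: [[0.179, 0.984, 0.0], [0.984, -0.179, -0.0], [-0.0, 0.0, -1.0]]
ft_force: [-2.8, 3.2, 8.4]
opening: 0.512
finger_force: 42.3
```

```bash
python3 -m jog '[[[0,0,0,0,0,0,0.65],[0,0,0,0,0,0,0.72],[0,0,0,0,0,0,0.72],[0,0,-0.03,0,0,0,0.8],[0,0,-0.08,0,0,0,0.8],[0,0,-0.11,0,0,0,0.8],[0,0,-0.12,0,0,0,0.8],[0,0,-0.12,0,0,0,0.8],[0,0,-0.12,0,0,0,0.8],[0,0,-0.06,0,0,0,0.8],[0,0,0,0,0,0,0.8]]]'
python3 - <<'E'
from h import *
np.set_printoptions(precision=4,suppress=True)
w=robot.capture("wrist");t=robot.capture("top");s=robot.capture("scene")
for n,i in (("w5",w),("t5",t),("s5",s)): cv2.imwrite(f"pics/{n}.png",i)
a=cv2.resize(t[140:280,110:270],None,fx=3,fy=3,interpolation=cv2.INTER_CUBIC)   #480x420 
b=cv2.resize(s[110:260,240:420],None,fx=1.75,fy=1.75,interpolation=cv2.INTER_CUBIC)
W=cv2.resize(w,(315,236))
o=np.zeros((600,800,3),np.uint8);o[:420,:480]=a;o[:b.shape[0],480:480+b.shape[1]]=b;o[300:300+236,482:482+315]=W
cv2.imwrite("pics/m5.png",o)
E
```

```text
t: 15.2
tool_pos: [0.4625, -0.392, 0.2725]
tool_rot: [[0.178, 0.984, 0.005], [0.984, -0.178, -0.005], [-0.004, 0.006, -1.0]]
ft_force: [0.8, -0.9, -0.3]
opening: 0.8
finger_force: 0.0
```

View pics/m5.png

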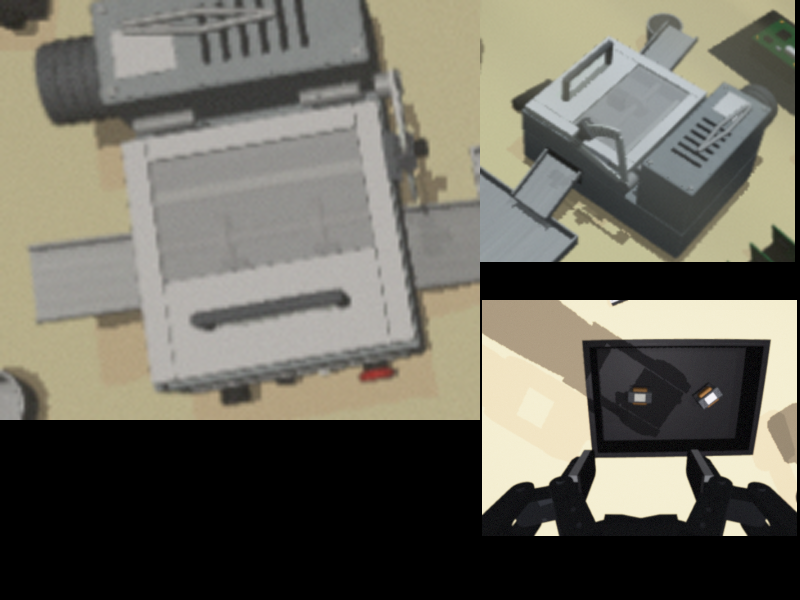

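Both transformers stand upright in the tote (wrist inset, about (640,397) and (708,397)). The index block and thumb screw are near (410,150) in the top crop, and the handle bar runs (192,318) to (350,298). Next I'll look at the quadrant from the side with the wrist tilted.

```bash
python3 -m jog '[[[0.05,0.005,0,0,0,0,0.8],[0.08,0.008,-0.005,0,0,0,0.8],[0.11,0.01,-0.005,0,0,0,0.8],[0.11,0.01,-0.005,0,0,0,0.8],[0.11,0.01,-0.005,0,0,0,0.8],[0.11,0.01,-0.005,0,0,0,0.8],[0.11,0.01,0,0,0,0,0.8],[0.11,0.01,0,0,0,0,0.8],[0.09,0.01,0,0,0,0,0.8],[0.05,0.01,0,0,0.1,0,0.8],[0,0,0,0,0.14,0,0.8],[0,0,0,0,0.14,0,0.8],[0,0,0,0,0.14,0,0.8],[0,0,0,0,0.14,0,0.8],[0,0,0,0,0.14,0,0.8],[0,0,0,0,0.14,0,0.8],[0,0,0,0,0.06,0,0.8],[0,0,0,0,0,0,0.8],[0,0,0,0,0,0,0.8]]]'
python3 - <<'E'
from h import *
import pickle
np.set_printoptions(precision=4,suppress=True)
c=cal("wrist");im=robot.capture("wrist");c2=cal("wrist");pickle.dump(c,open("w6.pkl","wb"));cv2.imwrite("pics/w6.png",im)
print(ray(c,[(280,210)]),np.abs(c[3]-c2[3]).max(),proj(c,[[.649,.11,.135],[.576,.0976,.204]]))
E
```

```text
t: 17.25
tool_pos: [0.5648, -0.0322, 0.2762]
tool_rot: [[0.091, 0.984, 0.154], [0.493, -0.179, 0.851], [0.865, -0.001, -0.501]]
ft_force: [0.2, 1.0, -0.2]
opening: 0.803
finger_force: 0.0
(array([ 0.5492, -0.1161,  0.4115]), array([[ 0.1155,  0.6744, -0.7293]])) 0.0004945110509602113 [[339.1999 223.5404]
 [268.2375 192.0506]]
```

View pics/w6.png

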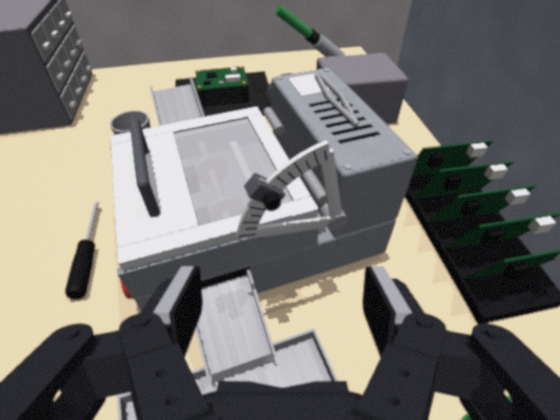

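The tilted view clearly shows the quadrant arc from about (240,235) to (325,147), with the index block at (266,190). The handle bar runs from (137,125) to (155,208). I'll enlarge it for exact points.

```bash
python3 - <<'E'
import cv2,numpy as np
im=cv2.imread("pics/w6.png");t=cv2.imread("pics/t5.png")
o=np.zeros((600,800,3),np.uint8)
a=cv2.resize(im[138:248,230:350],None,fx=5,fy=5,interpolation=cv2.INTER_CUBIC);o[:550,:600]=a
b=cv2.resize(im[105:220,110:170],None,fx=3,fy=3,interpolation=cv2.INTER_CUBIC);o[:345,610:790]=b
b=cv2.resize(t[225:260,168:232],None,fx=2.9,fy=2.9,interpolation=cv2.INTER_CUBIC);o[380:380+b.shape[0],610:610+b.shape[1]]=b
cv2.imwrite("pics/m6.png",o);print(b.shape)
E
```

```text
(102, 186, 3)
```

View pics/m6.png

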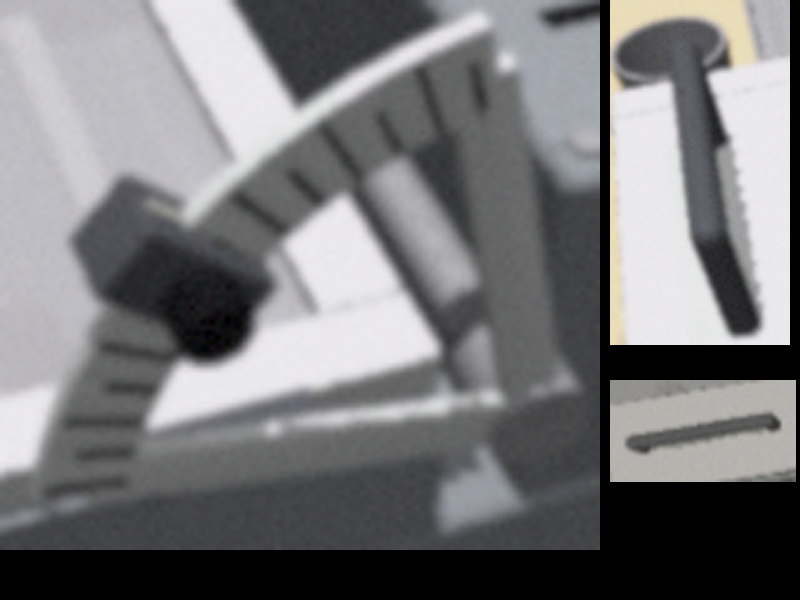

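```bash
python3 - <<'E'
from h import *
import pickle
from scipy.optimize import least_squares
np.set_printoptions(precision=4,suppress=True)
w=pickle.load(open("w6.pkl","rb"));t=cal("top")
for a,b in (((135,123.3),(175.6,246.4)),((142.7,184.3),(224.9,239.5))): print("bar end",tri(w,[a],t,[b]))
P=lambda L:np.array(L,float)/5-.4+[230,138]
pix=P([(42,495),(130,489),(492,48)]);rt=[(106,.2),(88,.2),(106,1.35)]
# mark midlines: points at mid-radius-unconstrained: use angle only below
y=np.radians(10.1)
ex=np.array([np.cos(y),np.sin(y),0]);ey=np.array([-np.sin(y),np.cos(y),0])
pt=lambda h,r,th:np.array([h[0],h[1],.135])+r/1000*(-np.cos(th)*ex+[0,0,np.sin(th)])
res=least_squares(lambda h:np.concatenate([proj(w,pt(h,*q))[0]-p for q,p in zip(rt,pix)]),[.64,.11])
h=res.x;print("hinge at front plane",h,res.fun)
def ang(px,off=0.):
    H=np.array([*h,.135])+ey*off
    o,d=ray(w,[px]);d=d[0];X=o+d*(((H-o)@ey)/(d@ey))-H
    return np.hypot(X@ex,X[2])*1000,np.arctan2(X[2],-X@ex)
for L in [(90,490),(100,455),(110,422),(130,388),(140,351),(260,215),(305,187),(345,150),(392,130),(430,100),(479,85)]: print("mark",ang(P([L])[0]))
print("front outer edge corners",[ang(P([q])[0],-.006) for q in((150,235),(103,300),(272,285))], "back top-left",[ang(P([q])[0],.010) for q in((130,178),(75,240))])
E
```

```text
bar end (array([0.4442, 0.2633, 0.1805]), np.float64(0.0007853776898431365))
bar end (array([0.4622, 0.1482, 0.1845]), np.float64(0.004738715642621351))
hinge at front plane [0.6483 0.1105] [ 0.1492  1.6614  1.263   0.0806 -1.2131 -1.6947]
mark (np.float64(97.23470888260086), np.float64(0.21811025532097522))
mark (np.float64(97.106676502273), np.float64(0.3129138438231159))
mark (np.float64(97.63788583872599), np.float64(0.39875408651631006))
mark (np.float64(97.03687676134088), np.float64(0.4849444652376465))
mark (np.float64(99.35204794081275), np.float64(0.5715530682135587))
mark (np.float64(99.41947901767078), np.float64(0.9023806171650606))
mark (np.float64(97.79120736791786), np.float64(0.9887957748788826))
mark (np.float64(99.30076060052521), np.float64(1.0790030161644661))
mark (np.float64(97.37093271769501), np.float64(1.1620199979533574))
mark (np.float64(99.13441685927413), np.float64(1.239329502728709))
mark (np.float64(97.32933544970082), np.float64(1.3259618249541532))
front outer edge corners [(np.float64(118.50973805613529), np.float64(0.8050594802089516)), (np.float64(117.01187523347626), np.float64(0.6854548969312563)), (np.float64(91.49956355739629), np.float64(0.8300659853422724))] back top-left [(np.float64(116.0640622347582), np.float64(0.8047635420174695)), (np.float64(116.49225302552925), np.float64(0.6794504639382395))]
```

The marks fit the plate to a few mrad, giving a hinge line at x' = 0.6577 m and z = 0.135 m. The index block is at about 0.74 rad. Shut, the bar is at about (0.454, 0.206, 0.181). Straightening the tool and turning it square to the bar.

```bash
python3 -m jog '[[[0,0,0,0,-0.1,0,0.8],[0,0,0,0,-0.14,0,0.8],[0,0,0,0,-0.14,0,0.8],[0,0,0,0,-0.14,0,0.8],[0,0,0,0,-0.14,0,0.8],[0,0,0,0,-0.14,0,0.8],[0,0,0,0,-0.14,0,0.8],[0,0,-0.03,0,-0.06,0,0.8],[0,0,-0.03,0,0,-0.11,0.7],[0,0,0,0,0,-0.12,0.7],[0,0,0,0,0,-0.11,0.7],[0,0,0,0,0,0,0.7],[0,0,0,0,0,0,0.7]]]'
python3 - <<'E'
from h import *
np.set_printoptions(precision=4,suppress=True)
s=robot.state();print(s['tool_pos'],s['tool_rot'],s['joint_pos'],plan(np.array([.4537,.2057,.30])-s['tool_pos']))
E
```

```text
t: 18.6
tool_pos: [0.5648, -0.0325, 0.3016]
tool_rot: [[-0.173, 0.985, 0.001], [0.985, 0.173, -0.001], [-0.001, 0.001, -1.0]]
ft_force: [-0.5, -0.3, 0.4]
opening: 0.699
finger_force: 0.0
[ 0.5648 -0.0325  0.3016] [[-0.1728  0.9849  0.0015]
 [ 0.9849  0.1728 -0.0008]
 [-0.001   0.0013 -1.    ]] [-0.1022 -0.1328  1.5762 -0.0006  1.6967 -0.276 ] [ 0.6346 -0.1707  0.0032]
```

```bash
python3 -m jog '[[[0.04,-0.011,0,0,0,0,0.7],[0.08,-0.022,0,0,0,0,0.7],[0.1,-0.027,0,0,0,0,0.7],[0.1,-0.027,0,0,0,0,0.7],[0.1,-0.027,0,0,0,0,0.7],[0.1,-0.027,0,0,0,0,0.7],[0.08,-0.021,0,0,0,0,0.7],[0.035,-0.009,0,0,0,0,0.7],[0,0,0,0,0,0,0.7],[0,0,0,0,0,0,0.7]]]'
python3 - <<'E'
from h import *
np.set_printoptions(precision=4,suppress=True)
c=cal("wrist");im=robot.capture("wrist");cv2.imwrite("pics/w7.png",im)
p=proj(c,[[.4537,.2057,.187]])[0];print(p)
x,y=p.astype(int);g=cv2.cvtColor(im,cv2.COLOR_BGR2GRAY)
m=(g[max(y-110,0):y+90,x-45:x+45]<110).astype(np.uint8)
n,l,st,ce=cv2.connectedComponentsWithStats(m)
for i in range(1,n):
    if st[i,4]>60: print(st[i],ce[i]+[x-45,max(y-110,0)])
for r in range(max(y-110,0),y+90,8): print(r,''.join('#' if v<80 else '+' if v<130 else '.' for v in g[r,x-45:x+45]))
E
```

```text
t: 19.6
tool_pos: [0.4528, 0.205, 0.3009]
tool_rot: [[-0.175, 0.985, 0.0], [0.985, 0.175, -0.0], [-0.0, 0.0, -1.0]]
ft_force: [0.4, -0.5, 0.4]
opening: 0.697
finger_force: 0.0
[283.9021 206.5907]
[  37   19   19  159 2683] [284.1864 192.7134]
96 ..........................................................................................
104 ..........................................................................................
112 ..........................................................................................
120 .......................................+##############++..................................
128 ........................+++++++++++++++################++.................................
136 ......................+++++++++++++++++################++.................................
144 ........................+++++++++++++++################++.................................
152 +........................++++++++++++++################+++................................
160 +......................++++++++++++++++################++.................................
168
[... 816 characters left out ...]
+............+++....+...........+++
240 ++......................+++++++++++++++###############++.............++....+.........+.++.
248 ........................+++++++++++++++###############++....+.......+.++.+..+.....+.++++++
256 .........................+..........+++###############+++.....+....+++++.+.......+..+++++.
264 ...........................+........+++##############+++....+...+++++++++.+........+++.++.
272 ...++++++...............+......++....+..+++++++++++++.+........+++.++++.++.....+.++++++++.
280 .+#+++................+..........................................................+........
288 ..+++................................................+..+.+++.............................
```

The printed rows show the bar parallel to the pads, centred at column 285 against a predicted 284. Descending onto it.

```bash
python3 -m jog '[[[0,0.0045,0.06,0,0,0,0.6],[0,0,0.1,0,0,0,0.6],[0,0,0.09,0,0,0,0.6],[0,0,0.05,0,0,0,0.6],[0,0,0.03,0,0,0,0.6],[0,0,0.01,0,0,0,0.6],[0,0,0,0,0,0,0.6],[0,0,0,0,0,0,0],[0,0,0,0,0,0,0],[0,0,0,0,0,0,0],[0,0,0,0,0,0,0],[0,0,0,0,0,0,0],[0,0,0,0,0,0,0],[0,0,0,0,0,0,0],[0,0,0,0,0,0,0]]]' 60
```

```text
t: 21.15
tool_pos: [0.4545, 0.2055, 0.1659]
tool_rot: [[-0.176, 0.984, 0.0], [0.984, 0.176, 0.0], [0.0, 0.0, -1.0]]
ft_force: [-5.4, -2.2, 7.3]
opening: 0.115
finger_force: 58.5
```

```bash
python3 -m jog '[[[0,0.006,-0.0218,0,0,0,0],[0,0.0078,-0.0212,0,0,0,0],[0,0.0084,-0.021,0,0,0,0],[0,0.0094,-0.0208,0,0,0,0],[0,0.0105,-0.02,0,0,0,0],[0,0.0115,-0.0195,0,0,0,0],[0,0.0124,-0.0188,0,0,0,0],[0,0.0134,-0.0182,0,0,0,0],[0,0.0143,-0.0176,0,0,0,0],[0,0.0152,-0.0169,0,0,0,0],[0,0.016,-0.016,0,0,0,0],[0,0.0168,-0.0153,0,0,0,0],[0,0.0174,-0.0144,0,0,0,0],[0,0.0181,-0.0134,0,0,0,0],[0,0,0,0,0,0,0],[0,0,0,0,0,0,0],[0,0,0,0,0,0,0]]]'
python3 - <<'E'
from h import *
import pickle
np.set_printoptions(precision=4,suppress=True)
s=robot.state();p=s['tool_pos'];print(p, "x'",p[:2]@[np.cos(.1763),np.sin(.1763)])
for n in("top","scene","wrist"):cv2.imwrite(f"pics/{n}8.png",robot.capture(n))
c=cal("wrist");pickle.dump(c,open("w8.pkl","wb"))
h=np.array([.6483,.1105,.135]);y=np.radians(10.1);ex=np.array([np.cos(y),np.sin(y),0]);ey=np.array([-np.sin(y),np.cos(y),0])
pts=[h+r*(-np.cos(th)*ex+[0,0,np.sin(th)]) for r,th in((.085,.7),(.101,.74))]
for n in("top","scene","wrist"):print(n,proj(cal(n),pts))
E
```

```text
t: 22.85
tool_pos: [0.5235, 0.2176, 0.2707]
tool_rot: [[-0.176, 0.984, 0.0], [0.984, 0.176, -0.0], [-0.0, 0.0, -1.0]]
ft_force: [-22.4, -7.5, 24.5]
opening: 0.115
finger_force: 60.3
[0.5235 0.2176 0.2707] x' 0.5535159641920064
top [[246.0524 187.1171]
 [246.3341 189.8247]]
scene [[303.2795 189.3661]
 [300.5643 184.0192]]
wrist [[333.4185 378.4975]
 [322.7937 391.6992]]
```

```bash
python3 -m jog '[[[0,0.003,-0.0045,0,0,0,0],[0,0.003,-0.0045,0,0,0,0],[0,0.003,-0.0045,0,0,0,0],[0,0,0,0,0,0,0],[0,0,0,0,0,0,0],[0,0,0,0,0,0,0],[0,0,0,0,0,0,0]]]'
cat > chk.py <<'E'
from h import *
np.set_printoptions(precision=4,suppress=True)
s=robot.state();p=s['tool_pos'];y=np.radians(10.1);ex=np.array([np.cos(y),np.sin(y),0])
v=np.array([p@ex-.0008-.6577,p[2]+.0151-.135]);print("bar rel",v,"r",np.hypot(*v),"theta",np.arctan2(v[1],-v[0])-np.arctan2(46,175),"F",s['ft_force'])
E
python3 chk.py; python3 - <<'E'
from h import *
im=robot.capture("scene");cv2.imwrite("pics/scene9.png",im)
c=cal("scene");h=np.array([.6483,.1105,.135]);y=np.radians(10.1);ex=np.array([np.cos(y),np.sin(y),0])
for r,th in((.085,.74),(.06,.74),(.101,.74),(.117,.74),(.086,.74)):print(r,proj(c,h+r*(-np.cos(th)*ex+[0,0,np.sin(th)])))
g=cv2.cvtColor(im,cv2.COLOR_BGR2GRAY)
for r in range(172,212): print(r,' '.join('%3d'%v for v in g[r,286:322]))
E
```

```text
t: 23.7
tool_pos: [0.5274, 0.2183, 0.2737]
tool_rot: [[-0.176, 0.984, -0.001], [0.984, 0.176, -0.001], [-0.0, -0.001, -1.0]]
ft_force: [-10.1, -5.0, 6.5]
opening: 0.114
finger_force: 59.1
bar rel [-0.101   0.1538] r 0.18400957717549482 theta 0.7327727537647009 F [-10.0968  -5.0023   6.4851]
0.085 [[304.02344744 189.15418816]]
0.06 [[309.38108928 197.11485746]]
0.101 [[300.5642893  184.01916625]]
0.117 [[297.0819436 178.8535032]]
0.086 [[303.80793647 188.83415884]]
172 122 126 127 127 132 149 170 181 180 175 141 105  94  99  95 106 148 167 169 163 138 128 125 129 141 147 148 146 148 147 145 142 137 135 137 135
173 125 127 127 132 149 171 181 179 164 128 102  93 109 101  93  92 115 155 168 167 161 158 137 129 134 142 145 148 147 148 148 146 142 140 137 142
174 125 127 134 156 174 182 177 152 117  96  92  92 102  89  83  88  97 131 161 168 165 167 160 137 126 129 142 148 147 147 147 147 147 147 145 146
175 127 141 167 179 182 179 152 116  91  93 109 106  89  75  78  92  92 104 149 166 169 165 162 140 126 130 142 145 149 147 149 147 147 147 147 148
176 142 168 181 184 179 152 114  91  91
[... 4588 characters left out ...]
  34  47  43  47  56  57  57  57  58  55  58  58  59  60  64  72  78  85 104 117 133 119  93  81  80  80  81
208 144 146 148 152 151 143 115  96  71  65 103  79  49  51  56  56  58  56  58  56  58  56  58  58  60  71  76  81  88 110 150 120  92  84  81  81
209 139 140 148 151 150 148 143 137 113 107 100  65  51  52  52  53  58  56  57  57  58  57  57  59  59  60  68  73  80  85 104 110 119  99  82  81
210 137 139 141 147 148 148 147 141 131 107  74  50  46  51  51  53  54  56  60  59  56  58  56  57  59  56  61  68  75  77  82 102 151 135  96  83
211 139 141 141 140 140 145 142 140 125  88  56  42  44  50  52  52  53  53  54  57  57  56  56  57  56  57  58  60  65  73  77  83 109 149 112  83
```

```bash
python3 - <<'E'
from h import *
np.set_printoptions(precision=1,suppress=True,linewidth=220)
c=cal("wrist");im=robot.capture("wrist");cv2.imwrite("pics/w9.png",im);g=cv2.cvtColor(im,cv2.COLOR_BGR2GRAY)
y=np.radians(10.1);ex=np.array([np.cos(y),np.sin(y),0]);ey=np.array([-np.sin(y),np.cos(y),0])
W=lambda gx,gy,gz,th:ex*(.6577+gx*np.cos(th)+gz*np.sin(th))+ey*(.123+gy)+np.array([0,0,.135-gx*np.sin(th)+gz*np.cos(th)])
for gy in(.03,.06,.09):
  for nm,gx,gz in(("front top",-.203,.006),("front bot",-.203,-.006),("bar",-.175,.046)):
    print(gy,nm,[proj(c,W(gx,gy,gz,t))[0] for t in(.70,.74,.78)])
for r in (40,80,120,160,190): print(r,' '.join(str(v) for v in g[r,100:340:3]))
E
```

```text
0.03 front top [array([162.8, 211.2]), array([171.6, 215.4]), array([181.8, 219.8])]
0.03 front bot [array([152.4, 205.3]), array([159.2, 209.2]), array([167.2, 213.4])]
0.03 bar [array([272.6, 220.7]), array([288.1, 224. ]), array([304.9, 227.4])]
0.06 front top [array([156. , 140.1]), array([164.9, 141.6]), array([175.5, 143.1])]
0.06 front bot [array([145.5, 138. ]), array([152.3, 139.4]), array([160.5, 140.8])]
0.06 bar [array([272., 143.]), array([288.5, 144.3]), array([306.5, 145.5])]
0.09 front top [array([149.1,  61.1]), array([158.2,  59.1]), array([169.1,  57. ])]
0.09 front bot [array([138.4,  63.9]), array([145.3,  62.1]), array([153.7,  60.1])]
0.09 bar [array([271.4,  55.8]), array([288.9,  54.3]), array([308.1,  52.8])]
40 220 220 220 217 194 196 196 224 202 212 213 210 212 214 213 213 215 213 214 214 212 212 212 212 208 213 209 212 209 207 209 211 208 209 210 207 208 208 207 209 207 208 206 210 210 208 208 210 210 213 210 210 210 211 213 214 213 213 215 213 215 214 217 217 216 216 215 214 214 212 211 214 214 213 213 213 214 216 215 216
80 221 220 219 207 195 186 199 2
[... 525 characters left out ...]
1 179 193 172 141 152 184 184 187 187 189 187 187 187 185 187 186 185 187 184 203 206 207
160 29 36 43 35 18 18 18 102 177 193 197 219 200 195 188 192 196 198 193 198 196 193 195 196 201 218 198 145 144 143 152 146 144 143 144 142 142 139 146 144 143 143 147 144 142 143 137 139 138 124 123 124 121 121 115 103 49 53 55 58 65 68 66 63 59 53 74 181 188 189 188 186 184 185 186 185 195 208 208 207
190 11 21 16 12 17 7 53 123 125 122 122 122 135 126 124 120 119 123 123 120 125 122 122 130 144 146 147 140 140 144 140 142 146 144 142 144 142 138 143 146 143 142 143 145 137 139 139 140 133 126 126 124 123 119 122 129 54 52 58 59 69 63 67 60 55 52 99 187 186 188 189 189 189 190 187 184 205 209 209 202
```

```bash
python3 - <<'E'
from h import *
im=cv2.imread("pics/w9.png");S=cv2.cvtColor(im,cv2.COLOR_BGR2HSV)[...,1];g=cv2.cvtColor(im,cv2.COLOR_BGR2GRAY)
c=cal("wrist");y=np.radians(10.1);ex=np.array([np.cos(y),np.sin(y),0]);ey=np.array([-np.sin(y),np.cos(y),0])
print("deck front top edge",[proj(c,ex*.4377+ey*(.123+q)+np.array([0,0,.08]))[0].round() for q in(0,.05,.1)],"cheek .125",[proj(c,ex*.4377+ey*(.123+q)+np.array([0,0,.125]))[0].round() for q in(.1,.11)])
for r in (60,100,140,155,170): print(r,' '.join(str(v) for v in S[r,90:230:2]));print('   g',' '.join(str(v) for v in g[r,90:230:2]))
E
```

```text
deck front top edge [array([158., 183.]), array([153., 130.]), array([148.,  73.])] cheek .125 [array([127.,  69.]), array([126.,  55.])]
60 46 46 49 48 48 48 48 50 47 50 45 7 3 5 3 1 2 2 1 1 2 2 2 0 2 1 3 5 2 2 2 2 5 2 4 4 1 1 1 4 5 4 4 4 5 2 4 4 2 2 1 2 1 4 2 1 4 5 4 4 2 3 4 3 1 5 3 3 5 3
   g 222 221 220 219 221 221 221 220 221 220 210 187 197 200 203 204 226 225 219 216 215 210 206 210 214 217 217 215 213 217 214 214 212 210 214 216 219 219 216 217 214 213 211 211 211 213 216 215 218 220 219 216 214 216 216 211 207 204 205 207 209 200 194 191 189 186 176 170 168 165
100 46 47 48 48 48 48 47 49 47 43 4 6 15 23 3 1 2 6 3 2 4 2 1 5 2 4 2 2 1 4 4 5 1 4 2 4 2 1 1 2 0 4 2 5 2 1 5 2 5 1 2 2 0 5 2 1 2 1 2 4 2 1 2 2 4 4 1 0 1 4
   g 222 222 220 220 220 220 220 221 221 210 193 171 114 159 192 197 204 204 222 222 212 216 213 208 206 212 215 216 218 212 211 213 213 215 211 211 215 216 216 219 218 213 211 211 213 214 212 215 215 218 219 221 217 217 216 218 216 212 210 215 219 223 219 215 214 214 217 219 215 212
140 60 58 60 63 61 10 23 0 20 10 7 35 33 146 128 3 3 4 3 3 2 5 3 4 1 3 4 3 3 4 4 4
[... 517 characters left out ...]
10 210 209 152 40 24 29 41 44 38 32 24 12 16 21 59 143 182 192 197 199 220 210 200 199 194 188 190 195 198 198 196 193 196 196 195 196 196 195 197 193 204 215 216 212 212 214 214 212 213 209 181 169 166 150 144 143 143 143 137 142 142 144 146 139 143 141 143 145 144
170 63 64 63 61 51 64 20 43 20 23 27 70 113 170 115 66 60 26 3 1 3 3 2 1 4 3 1 1 3 2 4 4 2 2 4 2 4 2 2 6 2 4 2 0 4 4 4 5 2 5 2 4 2 3 4 5 4 5 5 4 7 5 2 2 3 2 4 2 4 4
   g 144 130 122 72 17 9 25 21 12 21 18 18 8 2 17 88 125 142 176 191 171 177 216 204 199 195 190 184 147 121 124 121 122 123 125 127 129 131 126 130 133 141 143 142 141 142 140 141 145 139 141 141 148 145 142 143 142 143 142 142 140 141 144 146 145 144 143 144 144 144
```

```bash
python3 - <<'E'
from h import *
np.set_printoptions(precision=4,suppress=True)
s=robot.state();K,D,R,t=c9=cal("wrist");T=s['tool_rot'];p=s['tool_pos']
Rct=R@T;tct=R@p+t   # tool->cam
T7=np.array([[-.175,.985,0],[.985,.175,0],[0,0,-1.]]);p7=np.array([.4528,.205,.3009])
c7=(K,D,Rct@T7.T,tct-Rct@T7.T@p7)
y=np.radians(10.1);ex=np.array([np.cos(y),np.sin(y),0]);ey=np.array([-np.sin(y),np.cos(y),0])
im=cv2.imread("pics/w7.png");S=cv2.cvtColor(im,cv2.COLOR_BGR2HSV)[...,1].astype(int)
g=cv2.cvtColor(im,cv2.COLOR_BGR2GRAY)
def gx(px,z,c=c7): return onz(c,[px],z)[0]@ex-.6577
for r in (140,160):
    print(r,"S",S[r,60:290:3],"g",g[r,60:290:3])
for col in (100,150,200): print(col,gx((col,150),.141),gx((col,150),.129))
print("bar",gx((285,195),.187),"TCP x'",p@ex)
# observed now: front bottom (112,60)/(121.5,155), top (121.5,60),(131,155)
for th in(.70,.74,.78):
    o=[]
    for px,gz in(((112,60),-.006),((121.5,60),.006),((121.5,155),-.006),((131,155),.006)):
        O,d=ray(c9,[px]);d=d[0]; n=np.sin(th)*ex+np.array([0,0,np.cos(th)])
        H=ex*.6577+np.array([0,0,.135])
        X=O+d*((gz-(O-H)@n)/(d@n))-H; o.append(-(np.cos(th)*-(X@ex)+np.sin(th)*X[2]))
    print(th,np.array(o))
E
```

```text
140 S [64 64 64 64 63 62 64 63 64 62 65 67 63 63 67 64 65 64 65 67 65 63 65 66
 64 68 63 66 64 64 65 66 67 64 63 65 62 58 35 49 23 43 28 73 75 58 55 53
 56 55 56 59 59 66 65 70 63 61 63  8  3  8  6  2  4  2  5  4  4  2  4  6
  5 25 22 28 32] g [166 166 166 169 166 167 167 167 165 168 169 164 168 166 164 167 165 169
 168 168 167 166 168 164 168 164 167 166 168 168 165 166 167 168 167 166
 168 123  19  22  33  28  25  12  60 136 177 178 178 175 175 163 140 137
 118 105 100 100  98 122 150 133 138 140 135 141 139 136 120 124 122 123
  93  37  43  49  43]
160 S [ 56  55  56  56  57  56  57  55  56  53  56  63  64  66  65  64  65  64
  65  64  64  67  63  64  63  63  67  66  65  62  63  65  63  64  66  67
  65 128  32 106  26 109 139 109  69  65  61  64  63  63  66  62  64  64
  63  64  63  63  64  19   4   4   4   2   6   0   4   2   6   0   6   2
   3  28  31  24  27] g [175 179 175 177 177 176 178 177 177 176 176 167 166 166 167 166 167 166
 168 166 168 167 167 167 170 166 167 168 169 169 166 115  97  98  98  97
  79   5   8   9  19   6   9  10  88  98  95  96 100 100 109 126 130 156
 163 162 164 166 158 106 134 136 136 137 136 138 141 128 121 123 124 121
 100  41  45  49  44]
100 -0.3307305841580445 -0.33688236406326216
150 -0.28742864096185444 -0.29186162444637115
200 -0.24490589137322283 -0.24765100719184396
bar -0.1738113739688521 TCP x' 0.5575208586015606
0.7 [-0.2133 -0.2133 -0.2138 -0.2136]
0.74 [-0.2157 -0.2164 -0.2161 -0.2166]
0.78 [-0.2185 -0.2199 -0.2189 -0.2201]
```

The radial offset is explained by the bar rolling about 3 mm along the pad. The bar's x position, which the fingers centre, puts the guard at about 0.72 rad, and the wrist view agrees. It needs roughly 0.02 rad more.

```bash
python3 -m jog '[[[0,0.0035,-0.003,0,0,0,0],[0,0.0035,-0.003,0,0,0,0],[0,0,0,0,0,0,0],[0,0,0,0,0,0,0],[0,0,0,0,0,0,0],[0,0,0,0,0,0,0],[0,0,0,0,0,0,0]]]'
python3 - <<'E'
from h import *
s=robot.state();p=s['tool_pos'];x=p@[np.cos(.1763),np.sin(.1763),0]
print(x,p[2],"theta(x)",np.arccos((.6585-x)/.18095)-.257)
im=robot.capture("wrist");cv2.imwrite("pics/w10.png",im);c=cal("wrist")
S=cv2.cvtColor(im,cv2.COLOR_BGR2HSV)[...,1];g=cv2.cvtColor(im,cv2.COLOR_BGR2GRAY)
y=np.radians(10.1);ex=np.array([np.cos(y),np.sin(y),0]);ey=np.array([-np.sin(y),np.cos(y),0])
W=lambda gx,gy,gz,th:ex*(.6585+gx*np.cos(th)+gz*np.sin(th))+ey*(.123+gy)+np.array([0,0,.135-gx*np.sin(th)+gz*np.cos(th)])
for th in(.70,.74,.78): print(th,"bar",proj(c,W(-.175,.045,.046,th))[0],"edge top/bot",proj(c,W(-.213,.085,.006,th))[0],proj(c,W(-.213,.085,-.006,th))[0])
print("bar cols r175",[int(v) for v in np.where(g[175,255:310]<90)[0][[0,-1]]+255])
for r in (60,75,90): print(r,g[r,96:140].tolist(),"sat edge",96+int(np.argmax(S[r,96:140]<20)))
E
```

```text
t: 24.5
tool_pos: [0.5305, 0.2188, 0.2761]
tool_rot: [[-0.176, 0.984, 0.0], [0.984, 0.176, -0.0], [-0.0, -0.0, -1.0]]
ft_force: [-7.2, -4.4, 4.9]
opening: 0.109
finger_force: 58.9
0.5606222128193141 0.27613201350620137 theta(x) 0.7422768456035069
0.7 bar [266.43154792 181.60089888] edge top/bot [120.44741188  74.51648931] [111.45892696  76.51057676]
0.74 bar [282.00994136 183.90046949] edge top/bot [128.76222468  72.97572646] [117.53275947  75.11534147]
0.78 bar [298.91849975 186.19339252] edge top/bot [138.90097623  71.33109372] [125.16027092  73.61707614]
bar cols r175 [267, 297]
60 [221, 220, 220, 222, 220, 221, 221, 222, 220, 220, 220, 219, 211, 192, 188, 198, 197, 199, 202, 205, 210, 207, 209, 210, 221, 228, 227, 222, 219, 218, 216, 215, 215, 210, 208, 207, 206, 206, 206, 210, 210, 217, 214, 216] sat edge 110
75 [220, 220, 222, 220, 221, 219, 220, 221, 220, 221, 218, 214, 196, 192, 193, 192, 195, 197, 198, 200, 202, 207, 209, 207, 206, 210, 220, 228, 225, 218, 211, 214, 217, 214, 211, 211, 206, 205, 204, 207, 212, 210, 213, 216] sat edge 109
90 [222, 220, 222, 221, 221, 222, 221, 221, 221, 221, 215, 199, 196, 202, 186, 153, 126, 143, 182, 195, 199, 202, 204, 208, 208, 208, 209, 220, 227, 227, 223, 218, 214, 217, 216, 209, 211, 208, 206, 202, 205, 207, 209, 212] sat edge 108
```

```bash
python3 -m jog '[[[0,0,0,0,0,0,0],[0,0,0,0,0,0,0],[0,0,0,0,0,0,0],[0,0,0,0,0,0,0],[0,0,0,0,0,0,0],[0,0,0,0,0,0,0]]]'; python3 -c "
from rig import robot
print(abs(robot.state()['dq']).max()); print(robot.sign_off())"
```

```text
t: 25.15
tool_pos: [0.5305, 0.2188, 0.2761]
tool_rot: [[-0.176, 0.984, -0.0], [0.984, 0.176, -0.0], [-0.0, -0.0, -1.0]]
ft_force: [-7.7, -4.5, 5.6]
opening: 0.11
finger_force: 58.9
0.001165359461175732
the job is handed in; nothing more can be done
None
```

I handed the job in at 25 s: both transformers stand on their pins in the tote, and the gripper holds the guard steady at about 0.74 rad, the angle I measured for the index block. I worked out the guard angle from the arm position and wrist camera, not from seeing the pointer meet the block, so it could be off by 0.01–0.02 rad.

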